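# Pin the hinge of the layout fence on a stained-glass board

## Task

Fit the hinge pin of the glazing board's fence: take the steel pin from its wooden holder and thread it down through the hinge bracket, through the eye of the fence bar between the bracket's two knuckles, until its head sits fully home on the bracket, and leave it there. The eye starts out of line, hidden inside the bracket, so slide the bar towards the bracket by its wooden thumb-piece and feel for the point where the holes line up; work gently, pressing the bar and the pin against one another with no more than about 15 N, and leave the mug, the tape and the jar alone.

Things in the scene. Friction and masses are not known exactly. Their poses are not given: they have to be found in the camera images.
- pin: Steel hinge pin, 78 mm long, about 70 g, standing upright in the holder at the start. Origin at the centre of its lower tip, z up. Shank 10 mm in diameter, 42 mm long, its lowest 6 mm tapering to a flat tip 6 mm wide; above it a plain round dark head, 20 mm in diameter and 36 mm tall, to grip it by.
- pin_shoulder (a point): Centre of the lower face of the pin's head (the shoulder), on the pin's axis, 42 mm above its tip. It rests on the holder's top at the start; when the pin is home it rests on the bracket's upper face.
- holder: Fixed wooden block 70 x 70 mm, 50 mm tall, with a 15 mm upright hole in the middle of its top, in which the pin stands at the start. Origin at the centre of its underside.
- jig: Fixed glazing board, 150 mm (its x) by 310 mm (its y), 18 mm thick, origin at the centre of its underside. An aluminium fence bar, 24 mm wide, 12 mm thick, top 43 mm above the table, slides over it, only along y, with about 3 N of friction. Its tail is hidden by a wooden guide 50 mm wide, top 48 mm above the table, at y -155 to -115 mm; +y leads to the steel hinge bracket.
- hinge_mouth (a point): Mouth of the 11.5 mm hole in the bracket's upper knuckle, on the hinge axis, on the bracket's upper face, 62 mm above the table; at y = 66 mm of the board, axes as the board's. Bracket: 44 mm wide, from 22 mm before to 70 mm beyond the axis along y. Upper knuckle 18 mm thick, lower one 12 mm (18 to 30 mm above the table), same hole; the bar runs between.
- bar_level (a point): Fixed point on the hinge axis at the level of the bar's upper face, 43 mm above the table. The bar's end passes here and has an 11.5 mm hole, the eye, which starts 5 to 35 mm short of the axis (move it to +y of the board); its place is hidden and not measured. Till it is in line, a pin in the upper hole stands on the bar, shoulder 23 mm above the bracket; then it drops and stops the bar.
- thumb: Dark wooden thumb-piece on the bar, 14 mm along the bar, 26 mm across, 40 mm tall. Origin at the centre of its foot on the bar's top, 43 mm above the table, axes as the board's. It starts about 115 mm before the hinge axis and moves the bar; it can go 35 mm or more towards the bracket. It is clamped fast anywhere along the bar, so its place does not tell where the eye is.
- mug: Black mug, 84 mm in diameter, 85 mm tall, origin at the centre of its underside. To be left alone.
- tape: Roll of blue tape lying flat, 96 mm in diameter, 24 mm tall, origin at the centre of its underside. To be left alone.
- jar: Small amber glass jar with a black cap, 56 mm in diameter, 65 mm tall, origin at the centre of its underside. To be left alone.

How it is judged:
At the end, for the whole second after the job is handed in: The pin stands in the hinge bracket, through the upper knuckle, the bar's eye and the lower knuckle: its shoulder within 3 mm of the bracket's upper face, within 4 mm of the hinge axis, upright within 0.06 rad, released and at rest (z of pin_shoulder in the frame of hinge_mouth between -0.003 and 0.003 m and horizontal distance between pin_shoulder and hinge_mouth below 0.004 m and angle between pin's own z axis and vertical below 0.06 rad and linear speed of pin below 0.02 m/s); the robot touches nothing.
It fails at once if the bar and the pin are forced against one another with more than 18 N (thumb stands for the thumb-piece with the bar it is clamped to) (contact force between pin and thumb above 18 N).
It fails at once if the mug is moved by more than 30 mm (distance of mug from where it was at the start of the episode above 0.03 m).
It fails at once if the tape is moved by more than 30 mm (distance of tape from where it was at the start of the episode above 0.03 m).
It fails at once if the jar is moved by more than 30 mm (distance of jar from where it was at the start of the episode above 0.03 m).
It also fails if it takes over 59 s, if anything falls off the work surface, if the arm or the gripper's body presses on something with over 40 N, if the wrist force passes 120 N, or if a joint passes its speed limit or range.

## Robot

A 7-joint arm with a two-finger parallel gripper is mounted at the origin on the work surface. World frame = base frame: x ahead of the robot, y to its left, z up, the work surface at z = 0. Lengths are in m, angles in rad, forces in N, time in s.
With the tool pointing down it reaches from about 0.375 to 0.925 m from the base axis. Payload 3.1 kg.
Tool frame: the origin (TCP) lies between the finger pads; the fingertips stand 14 mm ahead of it and the grasp point (between the pads) lies 5 mm behind it; z points along the fingers, y is the direction in which the jaws open and shut (so a half turn about z gives the same grasp; the last joint's range is limited). The gripper opens to 85 mm and grips with 20 to 120 N. Pads are 22 mm wide; open, the fingers measure 114 mm over their backs; the gripper's body (76 mm by 85 mm) begins 54 mm behind the grasp point. The pads swing forward as they close: fully open they stand 13 mm farther back than shut.
Start: joints at [1.143, 0.383, 0.044, 1.598, -0.018, 1.161, -0.05], TCP at [0.211, -0.615, 0.245] pointing down, gripper open.
Joint ranges: [-2.61, 2.61], [-0.41, 2.15], [-1.48, 1.57], [0, 2.5], [-1.57, 4.71], [0.05, 1.97], [-2.85, 2.85]. Speed limits (rad/s): [2.79, 2.79, 3.14, 3.14, 3.14, 3.14, 3.14].

## Interface

Orientations are given as a unit quaternion [w, x, y, z].
In Python, from cell import sensors, camera, calibration, robot gives the robot as it stands. The module is installed in compiled form; this text tells all that it offers.
- The arm moves only by the tool arm_command, never from a script. Its arguments are lists of equal length, an entry for each row: "dp": the shift along the tool's x, y, z in m, a list of three; "dr": the turn, a rotation vector about the tool's x, y, z in rad, a list of three. A call has exactly 5 rows; each row shifts and turns the commanded pose from where the row before left it, along the tool's axes as they then stand; what a row does not reach is not made up. A row lasts 1/8 s, in which the tool goes at most 62.5 mm and 10.7 degrees, less where a joint would pass 70% of its speed; a pose out of reach is approached as far as the arm can. A call with a gripper value outside its range is refused whole. "fingers" is the finger opening in m, from 0 to 0.0854, set as the call begins (left out, the last holds). The fingers move at their own pace and stop on an object; the grip force is fixed at half the most. Time passes only in rows, so rows that do not move let the fingers close, or fill a call up. It gives the time, the measured TCP pose, the force and the opening at its end, in the units of the state.
- sensors.sense(): the state, without advancing time (a new reading comes with each control period).
- camera(name): name is "side" or "top" or "wrist"; returns the picture (480x640x3 uint8, blue, green, red); there is no depth.
- calibration(name): a dict with "fovy" (degrees; the focal length in pixels is half the picture's height over the tangent of half this angle, whatever the lens; pixels are square), "cx", "cy" (the principal point, pixels), "eye" and "attitude" of the camera in the world; the wrist camera has in their place "T_tool_cam" (4x4, takes a point from camera to tool coordinates, whose origin is the TCP and whose axes are the flange's). Camera axes: x right, y up, looking along -z (the intrinsics and any distortion apply to the point x, -y, -z); pixel columns grow to the right and rows downward; lengths in m; the calibration is good to about 2 mm. A picture is of the moment at which its call begins: read the wrist's pose just before it. calibration takes no time and is no camera call.
- robot.sign_off(): hands the job in, once; it reports no verdict.
The state is a dict: "time_s": time; "joint_positions": joint angles; "qd": joint speeds; "joint_efforts": joint torques, N m; "position": TCP position; "orientation": TCP orientation; "wrist_force": force on the tool from outside, world axes, zero at the start; "ft_torque": the same for the moment, N m; "finger_gap": opening from 0.0 (shut) to 1.0 (fully open).
Only numpy, scipy, OpenCV 4.12 (cv2) and the standard library are available. Lean on these libraries where they do the work, as an engineer would, in place of code of your own. Each camera call takes 0.05 s, during which the arm holds its last target. There are 200 camera calls.

## Working session

There is one attempt and no reset: what is moved stays moved. The work goes in short steps, Python scripts to look and compute and a tool call to move; the robot and the scene stay as the last step left them, time stands still between calls to the robot, and variables do not carry over. Pictures are saved under pics/ and viewed, about 8 in all and at most 12, crops included, and the job is handed in when it is done.

Besides the shell and the picture viewer there is one more tool, called after "Call:" as name(argument=value, ...) on one line, values as JSON. arm_command: Moves the arm, as the interface text tells. Its arguments: {"type":"object","properties":{"dp":{"type":"array"},"dr":{"type":"array"},"fingers":{"type":"number"}},"required":["dp","dr"]}

```bash
mkdir -p pics; python3 - <<'E'
from cell import sensors,camera,calibration
import cv2
for n in ("side","top","wrist"):
    s=sensors.sense(); c=calibration(n); print(n,c)
    cv2.imwrite(f"pics/{n}0.png",camera(n))
print(sensors.sense())
E
```

```text
side {'fovy': 44.921928937398526, 'cx': 324.38473053084397, 'cy': 237.75749697766625, 'eye': array([0.25678761, 0.82700784, 0.72556482]), 'attitude': array([-0.18412764, -0.10028695,  0.43660494,  0.87488038])}
top {'fovy': 49.277553174597195, 'cx': 315.5241873980743, 'cy': 236.57841311734086, 'eye': array([0.56290909, 0.02014333, 1.08049321]), 'attitude': array([-0.69742919, -0.02544833,  0.02569749,  0.71574055])}
wrist {'fovy': 65.51952230793972, 'cx': 321.4922382149627, 'cy': 242.8354004709477, 'T_tool_cam': array([[ 5.24401431e-04,  9.45610457e-01,  3.25300767e-01,
         8.39175899e-02],
       [ 9.99999551e-01, -7.52530462e-04,  5.75465839e-04,
        -1.14830390e-03],
       [ 7.88965252e-04,  3.25300319e-01, -9.45610427e-01,
        -1.29305289e-01],
       [ 0.00000000e+00,  0.00000000e+00,  0.00000000e+00,
         1.00000000e+00]])}
{'time_s': 0.15, 'joint_positions': array([ 1.14316668,  0.38364077,  0.04381259,  1.59921985, -0.01790309,
        1.16122881, -0.04986504]), 'qd': array([-0.00091655, -0.00367155, -0.00079393, -0.00618083,  0.00077121,
       -0.00281776, -0.00095615]), 'joint_efforts': array([ 2.39524234e-03, -4.34054554e+01,  1.02720078e+00, -2.49979430e+01,
        1.07588328e-02,  7.29221560e-03,  2.03759868e-06]), 'position': array([ 0.21031177, -0.61427171,  0.24417639]), 'orientation': array([-1.02963867e-03,  9.86420373e-01,  1.64236844e-01, -2.18187114e-04]), 'wrist_force': array([-0.11255339,  0.76629474,  0.06791533]), 'ft_torque': array([ 0.03522456, -0.00670361,  0.00125677]), 'finger_gap': 1.0013028394525052}
```

View pics/top0.png

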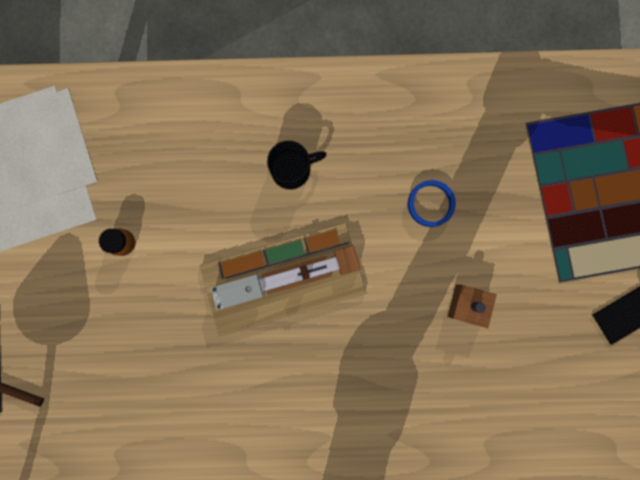

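View pics/side0.png

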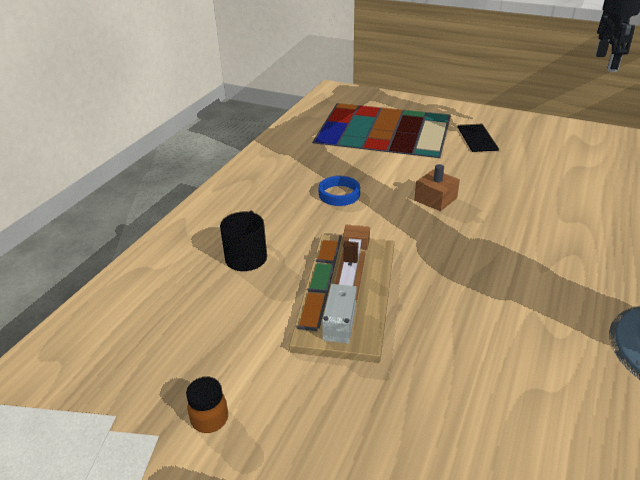

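Top view: pin head at about (478,307), the bracket hole at about (249,289), the thumb at about (305,271), and the guide at (347,259). The side view agrees. I'll enlarge both areas in one picture.

```bash
cat > h.py <<'E'
import numpy as np, cv2
from scipy.spatial.transform import Rotation as R
from cell import sensors,camera,calibration
def rot(q): return R.from_quat(np.r_[q[1:],q[0]])
def pix(n,u,v,z,s=None):
    c=calibration(n); f=240/np.tan(np.radians(c["fovy"])/2)
    d=np.array([(u-c["cx"])/f,-(v-c["cy"])/f,-1])
    if n=="wrist":
        T=c["T_tool_cam"]; Q=rot(s["orientation"]); e=s["position"]+Q.apply(T[:3,3]); d=Q.apply(T[:3,:3]@d)
    else: e=c["eye"]; d=rot(c["attitude"]).apply(d)
    return e+d*(z-e[2])/d[2]
def proj(n,p,s=None):
    c=calibration(n); f=240/np.tan(np.radians(c["fovy"])/2)
    if n=="wrist":
        T=c["T_tool_cam"]; q=T[:3,:3].T@(rot(s["orientation"]).inv().apply(p-s["position"])-T[:3,3])
    else: q=rot(c["attitude"]).inv().apply(p-c["eye"])
    return c["cx"]-f*q[0]/q[2], c["cy"]+f*q[1]/q[2]
E
python3 - <<'E'
from h import *
im=cv2.imread("pics/top0.png")
a=cv2.resize(im[210:350,200:370],None,fx=4.7,fy=4.0,interpolation=2)
a=cv2.resize(im[240:340,200:370],None,fx=4.7,fy=4.7,interpolation=2)
b=cv2.resize(im[280:330,440:500],None,fx=2.4,fy=2.4)
cv2.imwrite("pics/c1.png",a)
print(a.shape)
for nm,u,v,z in [("pinhead",478,307,.086),("mouth",249,289,.062),("thumbtop",305,271,.083),("mug",290,163,.085),("tape",432,204,.024),("jar",113,241,.065),("holdA",449,317,.05),("guide",349,259,.048)]:
    print(nm,pix("top",u,v,z).round(4))
for nm,u,v,z in [("pinhead",439,168,.086),("mouth",343,293,.062),("thumbtop",351,243,.083)]:
    print("side",nm,pix("side",u,v,z).round(4))
E
```

```text
(470, 799, 3)
pinhead [ 0.4938 -0.2841  0.086 ]
mouth [0.5383 0.1503 0.062 ]
thumbtop [0.5701 0.0406 0.083 ]
mug [0.7784 0.0643 0.085 ]
tape [ 0.6997 -0.2197  0.024 ]
jar [0.6381 0.4128 0.065 ]
holdA [ 0.4734 -0.2376  0.05  ]
guide [ 0.5917 -0.046   0.048 ]
side pinhead [ 0.4902 -0.2794  0.086 ]
side mouth [0.5365 0.1512 0.062 ]
side thumbtop [0.5665 0.0422 0.083 ]
```

View pics/c1.png

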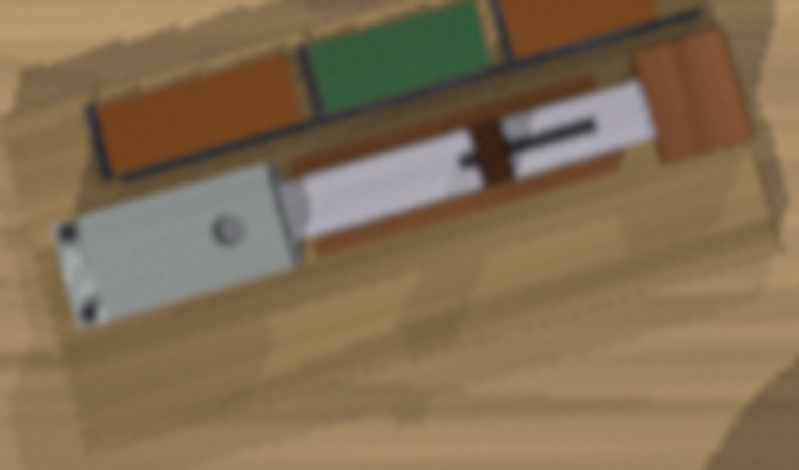

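The crop shows the bracket hole at top-image (248.7,288.9), the thumb at (304.3,272.3), and the board's +y leaning about 15° from world +y towards -x. The spacings agree with the given sizes. Next I move above the pin.

Call:
arm_command(dp=[[0.037,-0.022,0.004],[0.037,-0.022,0.004],[0.037,-0.022,0.004],[0.037,-0.022,0.004],[0.037,-0.022,0.004]], dr=[[0,0,0],[0,0,0],[0,0,0],[0,0,0],[0,0,0]], fingers=0.06)

```text
time_s: 0.78
position: [0.3505, -0.4496, 0.2248]
orientation: [-0.0, 0.986, 0.164, -0.0]
wrist_force: [-0.1, 0.8, 0.4]
finger_gap: 0.7
```

Call:
arm_command(dp=[[0.037,-0.022,0.004],[0.037,-0.022,0.004],[0.037,-0.022,0.004],[0.03,-0.022,0.004],[0.0,0,0]], dr=[[0,0,0],[0,0,0],[0,0,0],[0,0,0],[0,0,0]])

```text
time_s: 1.4
position: [0.4572, -0.3174, 0.2086]
orientation: [-0.001, 0.986, 0.168, 0.0]
wrist_force: [0.0, -0.6, 0.3]
finger_gap: 0.696
```

```bash
python3 - <<'E'
from h import *
s=sensors.sense(); im=camera("wrist"); cv2.imwrite("pics/w1.png",im)
import pickle; pickle.dump(s,open("s1.pkl","wb"))
print(s["time_s"],s["position"],s["orientation"],s["qd"].round(3),proj("wrist",np.array([.492,-.282,.086]),s))
E
```

```text
1.4 [ 0.45715123 -0.3174392   0.20862726] [-1.31129778e-03  9.85766585e-01  1.68114390e-01  2.67378793e-04] [ 0.041 -0.004  0.07  -0.008  0.038  0.004  0.017] (np.float64(291.4134818447667), np.float64(176.41104167002652))
```

View pics/w1.png

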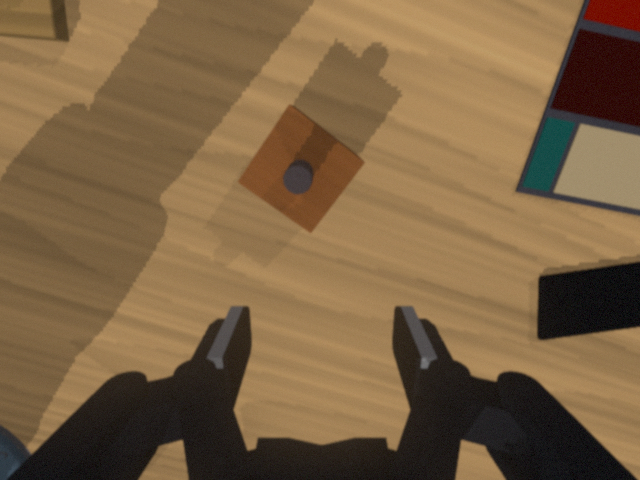

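The wrist view shows the pin head's top at about (299,175), in the holder at (300,168), and the fingers are clear.

```bash
python3 - <<'E'
from h import *
import pickle
s=pickle.load(open("s1.pkl","rb"))
p=pix("wrist",299,175,.086,s);print(p)
m=[pix("wrist",u,v,.05,s) for u,v in [(291,105),(364,161),(311,232),(239,182)]];print(np.mean(m,0),np.linalg.norm(m[0]-m[1]),np.linalg.norm(m[1]-m[2]))
s=sensors.sense();print(rot(s["orientation"]).inv().apply(np.r_[p[:2],.069]-s["position"]).round(4),s["position"])
E
```

```text
[ 0.49459655 -0.28652266  0.086     ]
[ 0.49158768 -0.28702249  0.05      ] 0.06742014883538165 0.0696135901836026
[ 0.048  -0.0189  0.1398] [ 0.45552188 -0.3202062   0.20880058]
```

Call:
arm_command(dp=[[0.024,-0.0095,0.02],[0.023,-0.0095,0.02],[0,0,0.04],[0,0,0.04],[0,0,0.019]], dr=[[0,0,0],[0,0,0],[0,0,0],[0,0,0],[0,0,0]])

```text
time_s: 2.08
position: [0.4903, -0.29, 0.0678]
orientation: [-0.001, 0.987, 0.163, -0.002]
wrist_force: [0.4, -0.3, -0.3]
finger_gap: 0.701
```

Call:
arm_command(dp=[[0,0,0],[0,0,0],[0,0,0],[0,0,0],[0,0,0]], dr=[[0,0,0],[0,0,0],[0,0,0],[0,0,0],[0,0,0]], fingers=0.012)

```text
time_s: 2.7
position: [0.4944, -0.2895, 0.0722]
orientation: [0.001, 0.986, 0.164, 0.001]
wrist_force: [-1.9, 0.5, 6.0]
finger_gap: 0.212
```

Call:
arm_command(dp=[[0,0,-0.02],[0,0,-0.03],[0,0,-0.04],[0.01,-0.03,-0.02],[0.013,-0.04,0]], dr=[[0,0,0],[0,0,0],[0,0,0],[0,0,0],[0,0,0]])

```text
time_s: 3.32
position: [0.4941, -0.2166, 0.1841]
orientation: [0.002, 0.987, 0.163, 0.003]
wrist_force: [-0.1, 0.7, -0.9]
finger_gap: 0.21
```

Call:
arm_command(dp=[[0.0135,-0.04,0],[0.0135,-0.04,0],[0.0135,-0.04,0],[0.0135,-0.04,0],[0.0135,-0.04,0]], dr=[[0,0,0],[0,0,0],[0,0,0],[0,0,0],[0,0,0]])

```text
time_s: 3.95
position: [0.4914, -0.0028, 0.1814]
orientation: [0.0, 0.986, 0.164, 0.001]
wrist_force: [0.4, 0.2, -0.4]
finger_gap: 0.214
```

Call:
arm_command(dp=[[0.0135,-0.04,0],[0.0135,-0.04,0],[0.013,-0.04,0],[0.005,-0.012,0],[0,0,0]], dr=[[0,0,0.03],[0,0,0.03],[0,0,0],[0,0,0],[0,0,0]])

```text
time_s: 4.58
position: [0.4958, 0.1357, 0.1809]
orientation: [0.0, 0.991, 0.135, 0.0]
wrist_force: [-0.4, -1.0, -0.3]
finger_gap: 0.212
```

Call:
arm_command(dp=[[0,0,0],[0,0,0],[0,0,0],[0,0,0],[0,0,0]], dr=[[0,0,0],[0,0,0],[0,0,0],[0,0,0],[0,0,0]])

```text
time_s: 5.2
position: [0.4957, 0.1351, 0.1803]
orientation: [-0.0, 0.991, 0.134, -0.0]
wrist_force: [0.4, -0.7, -0.7]
finger_gap: 0.211
```

```bash
python3 - <<'E'
from h import *
import pickle
s=sensors.sense(); im=camera("wrist"); cv2.imwrite("pics/w2.png",im); cv2.imwrite("pics/side2.png",camera("side"))
pickle.dump(s,open("s2.pkl","wb"))
print(s["time_s"],s["position"],s["orientation"],s["finger_gap"],s["wrist_force"],proj("wrist",np.array([.5375,.1507,.062]),s))
E
```

```text
5.2 [0.49567397 0.13510665 0.18027388] [-7.39021391e-06  9.90928093e-01  1.34393130e-01 -3.85888273e-05] 0.21066886316191072 [ 0.43079525 -0.67622536 -0.68608037] (np.float64(317.6159934762504), np.float64(177.3974847077323))
```

View pics/w2.png

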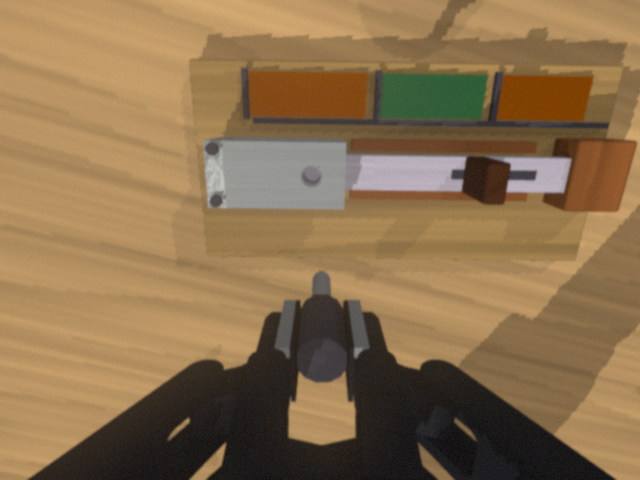

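The wrist view shows the bracket hole at (312,175), the thumb top near (487,170), the pin held upright with its tip at about (321,274), and the board lying level in the picture, so the yaw is right.

```bash
python3 - <<'E'
from h import *
import pickle
s=pickle.load(open("s2.pkl","rb"));Q=rot(s["orientation"])
print(Q.as_matrix().round(4)[:,:2].T)
m=pix("wrist",312,175,.062,s);print("mouth",m)
for v in (272,276): print("tip tool",Q.inv().apply(pix("wrist",321,v,.180-.064,s)-s["position"]))
for v in (353,360): print("headtop tool",Q.inv().apply(pix("wrist",322,v,.180+.014,s)-s["position"]))
e=[pix("wrist",u,v,.062,s) for u,v in [(346,141),(346,209)]]; print("bracket end mid",np.mean(e,0),np.linalg.norm(e[0]-e[1]))
e=[pix("wrist",u,v,.062,s) for u,v in [(225,140),(225,210)]]; print("bracket far mid",np.mean(e,0))
print("mouth tool",Q.inv().apply(m-s["position"]))
print("thumb top",pix("wrist",485,165,.083,s),"tool",Q.inv().apply(pix("wrist",485,165,.083,s)-s["position"]))
im=cv2.imread("pics/w2.png")
a=cv2.resize(im[140:300,260:460],None,fx=4,fy=3.75,interpolation=2);a=cv2.resize(im[140:290,240:440],None,fx=4,fy=4,interpolation=2);cv2.imwrite("pics/c2.png",a)
E
```

```text
[[ 9.639e-01  2.663e-01 -1.000e-04]
 [ 2.663e-01 -9.639e-01 -0.000e+00]]
mouth [0.5380333  0.15469194 0.062     ]
tip tool [-0.00015284 -0.00153579  0.06427393]
tip tool [-0.00261422 -0.00153556  0.06427411]
headtop tool [ 0.00158254 -0.00101745 -0.01372621]
headtop tool [-0.00144526 -0.00101451 -0.01372599]
bracket end mid [0.54339679 0.13285644 0.062     ] 0.04475727525185576
bracket far mid [0.52199554 0.20996262 0.062     ]
mouth tool [ 0.04605449 -0.00759253  0.11827064]
thumb top [0.57470518 0.05666306 0.083     ] tool [0.05529033 0.0966622  0.09726734]
```

View pics/c2.png

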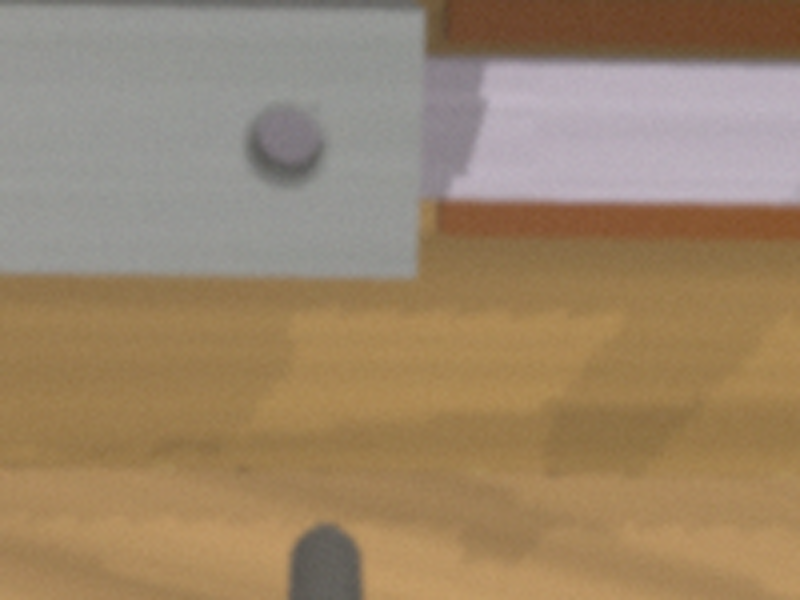

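Call:
arm_command(dp=[[0.02,-0.002,0],[0.02,-0.002,0.01],[0.0074,-0.002,0.017],[0,0,0.017],[0,0,0]], dr=[[0,0,0],[0,0,0],[0,0,0],[0,0,0],[0,0,0]])

```text
time_s: 5.92
position: [0.537, 0.1527, 0.1335]
orientation: [0.001, 0.991, 0.135, -0.003]
wrist_force: [-0.0, -0.7, -1.5]
finger_gap: 0.214
```

Call:
arm_command(dp=[[0,0,0],[0,0,0],[0,0,0],[0,0,0],[0,0,0]], dr=[[0,0,0],[0,0,0],[0,0,0],[0,0,0],[0,0,0]])

```text
time_s: 6.55
position: [0.5399, 0.1537, 0.1365]
orientation: [0.0, 0.991, 0.135, 0.0]
wrist_force: [-0.3, 0.5, -2.2]
finger_gap: 0.215
```

```bash
python3 - <<'E'
from h import *
import pickle
s=sensors.sense(); a=camera("wrist"); b=camera("side"); c=camera("top")
pickle.dump(s,open("s3.pkl","wb"))
cv2.imwrite("pics/w3.png",a);cv2.imwrite("pics/side3.png",b);cv2.imwrite("pics/top3.png",c)
z=lambda i,u,v,w,h,W,H: cv2.resize(i[v:v+h,u:u+w],(W,H),interpolation=2)
cv2.imwrite("pics/c3.png",np.hstack([z(a,260,200,100,150,400,600),z(b,300,220,80,120,400,600)]))
print(s["time_s"],s["position"],s["wrist_force"])
E
```

```text
6.55 [0.53986806 0.15366621 0.13650075] [-0.33523011  0.5468367  -2.19937999]
```

View pics/c3.png

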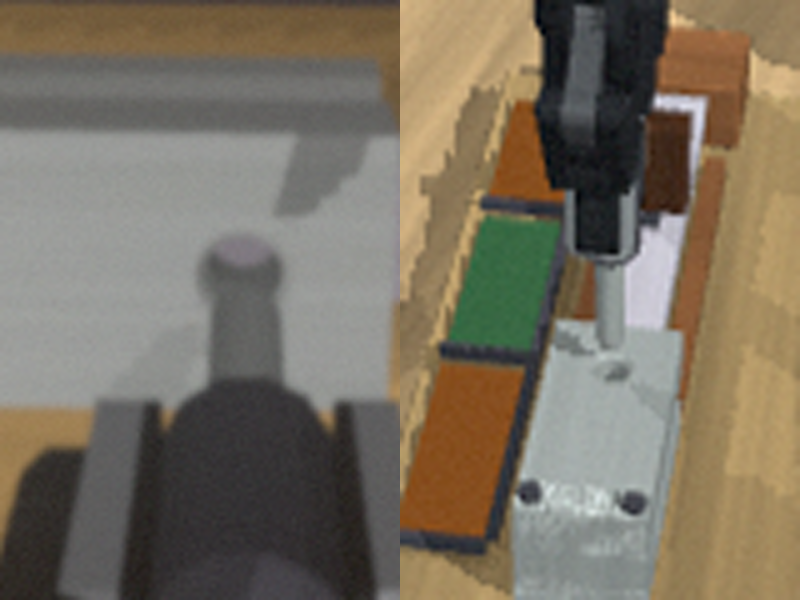

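Wrist crop: hole at px (320,268), with the tip front just over it at about (321.5,271). Side crop: tip at px (342.4,289) and hole at (342.8,294.4).

```bash
python3 - <<'E'
from h import *
import pickle
s=pickle.load(open("s3.pkl","rb"));Q=rot(s["orientation"])
T=lambda p:Q.inv().apply(p-s["position"]).round(4)
zt=s["position"][2]-.064
print("wrist hole",T(pix("wrist",320,268,.062,s)),"tip",T(pix("wrist",321.5,272,zt,s)),"front edge",T(pix("wrist",321.5,269.5,zt,s)))
print("side hole",T(pix("side",342.8,294.4,.062)),"tip",T(pix("side",342.4,288.7,zt)))
E
```

```text
wrist hole [-0.002  -0.0021  0.0745] tip [-0.     -0.0013  0.064 ] front edge [ 0.0015 -0.0013  0.064 ]
side hole [-0.004  -0.0021  0.0745] tip [-0.003   0.0004  0.064 ]
```

Call:
arm_command(dp=[[-0.0015,-0.0015,0],[0,0,0.004],[0,0,0.004],[0,0,0.003],[0,0,0.002]], dr=[[0,0,0],[0,0,0],[0,0,0],[0,0,0],[0,0,0]])

```text
time_s: 7.32
position: [0.5378, 0.1546, 0.1229]
orientation: [0.0, 0.991, 0.135, -0.0]
wrist_force: [-0.3, -0.3, -0.5]
finger_gap: 0.214
```

Call:
arm_command(dp=[[0,0,0.002],[0,0,0.002],[0,0,0.002],[0,0,0.001],[0,0,0]], dr=[[0,0,0],[0,0,0],[0,0,0],[0,0,0],[0,0,0]])

```text
time_s: 7.95
position: [0.5385, 0.1544, 0.1164]
orientation: [0.0, 0.991, 0.134, 0.001]
wrist_force: [2.0, -0.8, -0.9]
finger_gap: 0.213
```

Call:
arm_command(dp=[[0.0007,0,0.0015],[0,0,0.0015],[0,0,0.0015],[0,0,0.001],[0,0,0]], dr=[[0,0,0],[0,0,0],[0,0,0],[0,0,0],[0,0,0]])

```text
time_s: 8.57
position: [0.5387, 0.1546, 0.1107]
orientation: [0.0, 0.991, 0.134, 0.0]
wrist_force: [1.4, -2.0, -0.7]
finger_gap: 0.21
```

Call:
arm_command(dp=[[0,0,0.001],[0,0,0.001],[0,0,0.0005],[0,0,0],[0,0,0]], dr=[[0,0,0],[0,0,0],[0,0,0],[0,0,0],[0,0,0]])

```text
time_s: 9.2
position: [0.5387, 0.1547, 0.1083]
orientation: [0.0, 0.991, 0.134, 0.0]
wrist_force: [1.8, -2.8, 0.8]
finger_gap: 0.214
```

Call:
arm_command(dp=[[0,0,0],[0,0,0],[0,0,0],[0,0,-0.02],[0,0,-0.03]], dr=[[0,0,0],[0,0,0],[0,0,0],[0,0,0],[0,0,0]], fingers=0.05)

```text
time_s: 9.82
position: [0.5379, 0.155, 0.159]
orientation: [-0.0, 0.991, 0.135, -0.001]
wrist_force: [1.1, 0.2, 0.1]
finger_gap: 0.584
```

Call:
arm_command(dp=[[0,0,-0.03],[0,0.035,0],[0,0.04,0],[0,0.035,0],[0,0,0]], dr=[[0,0,0],[0,0,0],[0,0,0],[0,0,0],[0,0,0]])

```text
time_s: 10.45
position: [0.5693, 0.0443, 0.1897]
orientation: [0.001, 0.991, 0.131, 0.001]
wrist_force: [0.3, 0.6, -1.2]
finger_gap: 0.589
```

Call:
arm_command(dp=[[0,0,0],[0,0,0],[0,0,0],[0,0,0],[0,0,0]], dr=[[0,0,0],[0,0,0],[0,0,0],[0,0,0],[0,0,0]], fingers=0.03)

```text
time_s: 11.08
position: [0.5679, 0.0492, 0.1882]
orientation: [-0.0, 0.991, 0.135, -0.0]
wrist_force: [-0.1, -0.3, 0.4]
finger_gap: 0.351
```

```bash
python3 - <<'E'
from h import *
import pickle
s=sensors.sense(); a=camera("wrist"); b=camera("side")
pickle.dump(s,open("s4.pkl","wb"))
cv2.imwrite("pics/w4.png",a);cv2.imwrite("pics/side4.png",b)
z=lambda i,u,v,w,h,W,H: cv2.resize(i[v:v+h,u:u+w],(W,H),interpolation=2)
cv2.imwrite("pics/c4.png",np.hstack([z(a,160,150,250,300,500,600),z(b,310,240,60,120,300,600)]))
print(s["time_s"],s["position"],s["wrist_force"],s["finger_gap"])
E
```

```text
11.075 [0.56785353 0.04917091 0.18824986] [-0.05861759 -0.31946907  0.35572433] 0.35092513564096245
```

View pics/c4.png

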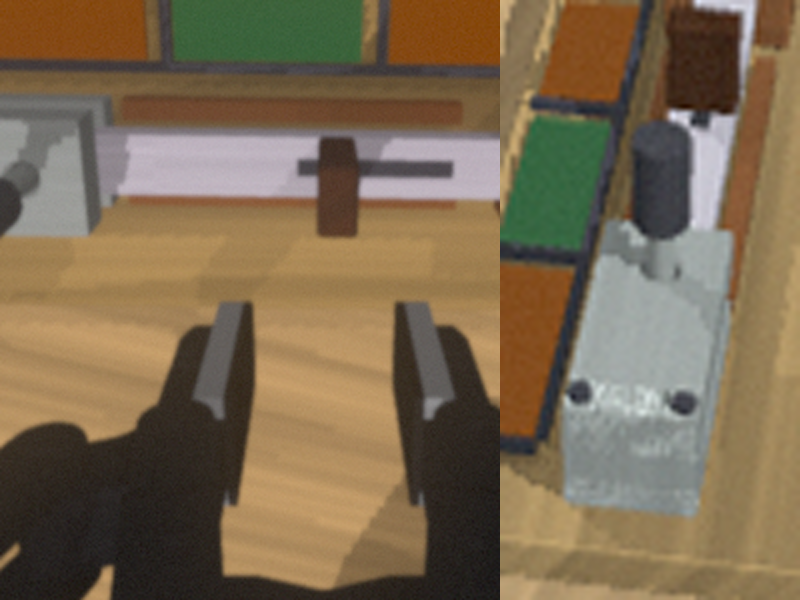

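The pin is standing upright in the upper hole, with its shoulder raised (side view). The thumb top is at wrist px (329.5,247.5), between the fingers in the jaw direction.

```bash
python3 - <<'E'
from h import *
import pickle
s=pickle.load(open("s4.pkl","rb"));Q=rot(s["orientation"])
T=lambda p:Q.inv().apply(p-s["position"]).round(4)
for u,v in [(329.5,247.5),(319,267.5),(339,267.5),(329.5,225),(329.5,219)]: print(T(pix("wrist",u,v,.083,s)))
print(T(pix("wrist",329.5,219,.043,s)))
print("side thumbtop",T(pix("side",351,243,.083)), "mouth-rel", T(np.array([.5385,.1545,.083])+.113*np.r_[.2663,-.9639,0]))
E
```

```text
[-1.000e-04  4.100e-03  1.052e-01]
[-0.0146 -0.003   0.1053]
[-0.0146  0.0106  0.1052]
[0.0155 0.0039 0.1052]
[0.0196 0.0039 0.1052]
[0.0086 0.0048 0.1452]
side thumbtop [-0.0032  0.0064  0.1052] mouth-rel [-0.0002  0.0037  0.1052]
```

Call:
arm_command(dp=[[0,0.004,0.02],[0,0,0.03],[0,0,0.03],[0,0,0.03],[0,0,0.012]], dr=[[0,0,0],[0,0,0],[0,0,0],[0,0,0],[0,0,0]])

```text
time_s: 11.8
position: [0.5665, 0.0442, 0.0629]
orientation: [-0.0, 0.991, 0.134, -0.003]
wrist_force: [0.7, -0.0, 0.5]
finger_gap: 0.346
```

Call:
arm_command(dp=[[0,0,0],[0,0,0],[0,0,0],[0,0,0],[0,0,0]], dr=[[0,0,0],[0,0,0],[0,0,0],[0,0,0],[0,0,0]], fingers=0.022)

```text
time_s: 12.42
position: [0.5693, 0.045, 0.0668]
orientation: [0.0, 0.991, 0.134, 0.0]
wrist_force: [0.2, 0.1, -0.0]
finger_gap: 0.259
```

Call:
arm_command(dp=[[0,-0.001,0],[0,-0.001,0],[0,-0.001,0],[0,-0.001,0],[0,-0.001,0]], dr=[[0,0,0],[0,0,0],[0,0,0],[0,0,0],[0,0,0]])

```text
time_s: 13.05
position: [0.568, 0.0485, 0.0662]
orientation: [0.001, 0.991, 0.134, 0.0]
wrist_force: [1.0, -2.8, -0.2]
finger_gap: 0.257
```

Call:
arm_command(dp=[[0,-0.0005,0],[0,-0.0005,0],[0,-0.0005,0],[0,-0.0005,0],[0,-0.0005,0]], dr=[[0,0,0],[0,0,0],[0,0,0],[0,0,0],[0,0,0]])

```text
time_s: 13.68
position: [0.567, 0.0522, 0.0663]
orientation: [0.0, 0.991, 0.134, 0.0]
wrist_force: [1.1, -3.2, -1.1]
finger_gap: 0.257
```

```bash
cat > d.py <<'E'
from h import *
r=cv2.imread("pics/side4.png"); b=camera("side"); s=sensors.sense()
def top(i): # rows of dark head along its axis columns
    g=cv2.cvtColor(i,cv2.COLOR_BGR2GRAY)[255:320,339:346].mean(1); k=np.where(g<80)[0]+255
    return (k.min(),k.max(),len(k)) if len(k) else None
cv2.imwrite("pics/side_last.png",b)
print(top(r),top(b),s["time_s"],s["position"].round(4),s["wrist_force"].round(1))
E
python3 d.py
```

```text
(np.int64(255), np.int64(286), 29) (np.int64(255), np.int64(284), 30) 13.725 [0.567  0.0524 0.0663] [ 2.2 -3.9 -1.2]
```

Call:
arm_command(dp=[[0,-0.0004,0],[0,-0.0004,0],[0,-0.0004,0],[0,-0.0004,0],[0,-0.0004,0]], dr=[[0,0,0],[0,0,0],[0,0,0],[0,0,0],[0,0,0]])

```text
time_s: 14.35
position: [0.5665, 0.0542, 0.0663]
orientation: [-0.0, 0.991, 0.135, 0.0]
wrist_force: [1.7, -3.4, -0.7]
finger_gap: 0.257
```

```bash
python3 d.py
```

```text
(np.int64(255), np.int64(286), 29) (np.int64(255), np.int64(284), 30) 14.4 [0.5664 0.0543 0.0663] [ 1.1 -3.9 -0.2]
```

Call:
arm_command(dp=[[0,-0.0004,0],[0,-0.0004,0],[0,-0.0004,0],[0,-0.0004,0],[0,-0.0004,0]], dr=[[0,0,0],[0,0,0],[0,0,0],[0,0,0],[0,0,0]])

```text
time_s: 15.02
position: [0.566, 0.0562, 0.0663]
orientation: [-0.0, 0.991, 0.135, 0.0]
wrist_force: [1.7, -3.3, -1.2]
finger_gap: 0.253
```

```bash
python3 d.py
```

```text
(np.int64(255), np.int64(286), 29) (np.int64(255), np.int64(284), 30) 15.075 [0.5659 0.0563 0.0663] [ 1.6 -2.4 -1. ]
```

Call:
arm_command(dp=[[0,-0.0004,0],[0,-0.0004,0],[0,-0.0004,0],[0,-0.0004,0],[0,-0.0004,0]], dr=[[0,0,0],[0,0,0],[0,0,0],[0,0,0],[0,0,0]])

```text
time_s: 15.7
position: [0.5654, 0.0581, 0.0663]
orientation: [-0.0, 0.991, 0.135, 0.0]
wrist_force: [1.3, -2.1, -2.3]
finger_gap: 0.261
```

```bash
python3 d.py
```

```text
(np.int64(255), np.int64(286), 29) (np.int64(255), np.int64(284), 30) 15.75 [0.5654 0.0582 0.0663] [ 2.1 -2.9 -1.2]
```

Call:
arm_command(dp=[[0,-0.0004,0],[0,-0.0004,0],[0,-0.0004,0],[0,-0.0004,0],[0,-0.0004,0]], dr=[[0,0,0],[0,0,0],[0,0,0],[0,0,0],[0,0,0]])

```text
time_s: 16.38
position: [0.5649, 0.06, 0.0663]
orientation: [-0.0, 0.991, 0.135, 0.0]
wrist_force: [2.2, -2.3, -2.6]
finger_gap: 0.26
```

```bash
python3 d.py
```

```text
(np.int64(255), np.int64(286), 29) (np.int64(255), np.int64(284), 30) 16.425 [0.5649 0.0601 0.0663] [ 3.2 -2.  -1.1]
```

Call:
arm_command(dp=[[0,-0.0004,0],[0,-0.0004,0],[0,-0.0004,0],[0,-0.0004,0],[0,-0.0004,0]], dr=[[0,0,0],[0,0,0],[0,0,0],[0,0,0],[0,0,0]])

```text
time_s: 17.05
position: [0.5644, 0.0618, 0.0663]
orientation: [0.0, 0.991, 0.134, 0.0]
wrist_force: [2.9, -4.0, -1.0]
finger_gap: 0.258
```

```bash
python3 d.py
```

```text
(np.int64(255), np.int64(286), 29) (np.int64(255), np.int64(295), 34) 17.1 [0.5644 0.0618 0.0663] [ 2.4 -2.8 -0.9]
```

```bash
python3 - <<'E'
from h import *
a=cv2.imread("pics/side4.png");b=cv2.imread("pics/side_last.png");z=lambda i:cv2.resize(i[240:340,310:376],(396,600),interpolation=2)
cv2.imwrite("pics/c5.png",np.hstack([z(a),z(b)]))
E
```

```text
(no output)
```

View pics/c5.png

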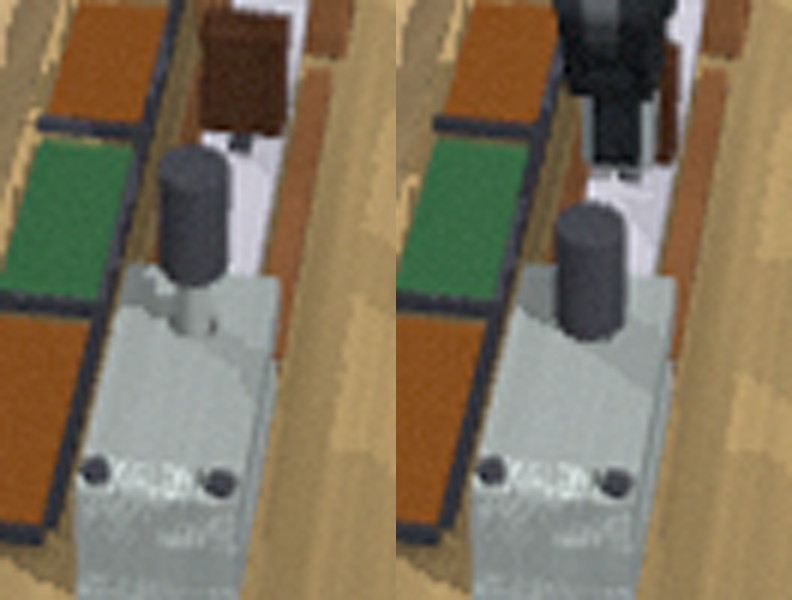

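The pin has dropped: the head's top moved from crop y≈155 to 212 (9.5 px) and it now sits on the bracket. I'll back off the thumb, retreat, and check the amount of drop against projection.

Call:
arm_command(dp=[[0,0.002,0],[0,0.002,0],[0,0,-0.02],[0,0,-0.03],[0,0,-0.04]], dr=[[0,0,0],[0,0,0],[0,0,0],[0,0,0],[0,0,0]])

```text
time_s: 17.73
position: [0.5646, 0.0586, 0.1577]
orientation: [-0.0, 0.991, 0.135, -0.001]
wrist_force: [0.2, 0.8, 0.9]
finger_gap: 0.256
```

Call:
arm_command(dp=[[0,0,-0.02],[0,0.02,-0.01],[0,0,0],[0,0,0],[0,0,0]], dr=[[0,0,0],[0,0,0],[0,0,0],[0,0,0],[0,0,0]])

```text
time_s: 18.35
position: [0.5699, 0.0399, 0.1857]
orientation: [-0.0, 0.991, 0.135, -0.001]
wrist_force: [-0.3, 0.0, 0.6]
finger_gap: 0.26
```

```bash
python3 - <<'E'
from h import *
for z in (.121,.104,.098,.085,.062): print(z,proj("side",np.array([.538,.1525,z])))
b=camera("side"); w=camera("wrist"); s=sensors.sense(); print(s["time_s"],s["position"],s["wrist_force"])
a=cv2.imread("pics/side4.png")
t=a[264:288,335:350]; m=cv2.matchTemplate(b[255:310,325:360],t,cv2.TM_CCOEFF_NORMED); print(cv2.minMaxLoc(m), "ref loc",(10,9))
z=lambda i:cv2.resize(i[240:340,310:376],(396,600),interpolation=2)
cv2.imwrite("pics/c6.png",np.hstack([z(b),cv2.resize(w[100:300,100:232],(396,600),interpolation=2)]))
E
```

```text
0.121 (np.float64(342.0282208344201), np.float64(266.3253764250827))
0.104 (np.float64(341.99215200863455), np.float64(274.2803717286473))
0.098 (np.float64(341.97960429630325), np.float64(277.0477751717126))
0.085 (np.float64(341.95273689815895), np.float64(282.97339158427764))
0.062 (np.float64(341.90624527526415), np.float64(293.2271393492349))
18.45 [0.57007153 0.03962997 0.18564957] [-0.43349944 -0.9563471   0.20471206]
(-0.36756351590156555, 0.8886626362800598, (20, 11), (10, 18)) ref loc (10, 9)
```

View pics/c6.png

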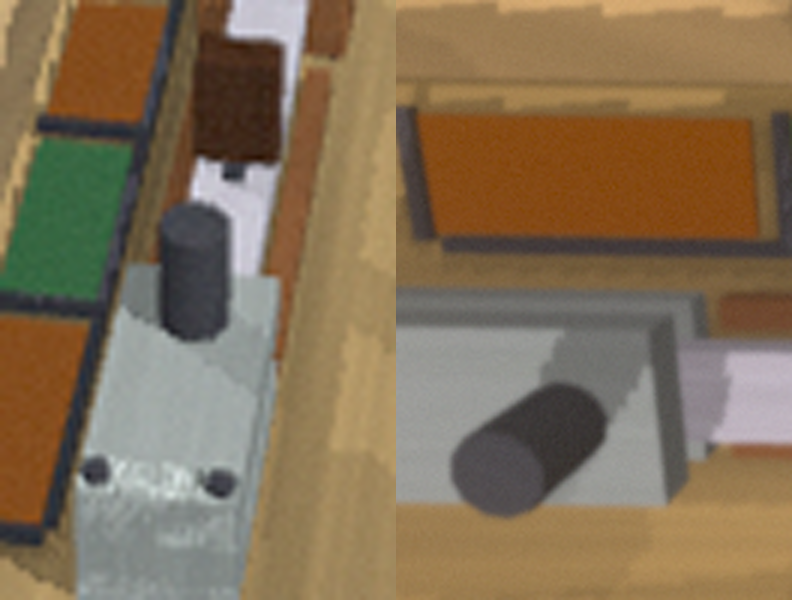

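The side view shows the top of the head at row ≈277.7, against 278.2 expected when home, so it is home to about 1 mm. A small gap would be hidden under the head, though. I'll make sure with a gentle touch on the head with shut fingers, expecting contact at TCP z≈0.112.

Call:
arm_command(dp=[[0,-0.03,0],[0,-0.035,0],[0,-0.035,0],[0,-0.019,0],[0,0,0]], dr=[[0,0,0],[0,0,0],[0,0,0],[0,0,0],[0,0,0]], fingers=0.0)

```text
time_s: 19.08
position: [0.5384, 0.1553, 0.1862]
orientation: [-0.0, 0.991, 0.136, -0.0]
wrist_force: [0.2, -0.2, -0.2]
finger_gap: -0.0
```

Call:
arm_command(dp=[[0,0,0.02],[0,0,0.025],[0,0,0.013],[0,0,0.005],[0,0,0]], dr=[[0,0,0],[0,0,0],[0,0,0],[0,0,0],[0,0,0]])

```text
time_s: 19.7
position: [0.5394, 0.153, 0.1234]
orientation: [0.0, 0.991, 0.134, 0.0]
wrist_force: [0.3, 0.2, 0.2]
finger_gap: 0.0
```

Call:
arm_command(dp=[[0,0,0.0015],[0,0,0.0015],[0,0,0.0015],[0,0,0.0015],[0,0,0.001]], dr=[[0,0,0],[0,0,0],[0,0,0],[0,0,0],[0,0,0]])

```text
time_s: 20.32
position: [0.5389, 0.1534, 0.1162]
orientation: [0.0, 0.991, 0.135, -0.0]
wrist_force: [0.0, -0.6, 0.2]
finger_gap: 0.001
```

Call:
arm_command(dp=[[0,0,0.0005],[0,0,0.0005],[0,0,0.0005],[0,0,0.0005],[0,0,0]], dr=[[0,0,0],[0,0,0],[0,0,0],[0,0,0],[0,0,0]])

```text
time_s: 20.95
position: [0.539, 0.1534, 0.1142]
orientation: [0.0, 0.991, 0.135, -0.0]
wrist_force: [0.1, 0.3, -0.1]
finger_gap: 0.002
```

Call:
arm_command(dp=[[0,0,0.0005],[0,0,0.0005],[0,0,0.0005],[0,0,0],[0,0,0]], dr=[[0,0,0],[0,0,0],[0,0,0],[0,0,0],[0,0,0]])

```text
time_s: 21.58
position: [0.539, 0.1534, 0.1128]
orientation: [-0.0, 0.991, 0.135, 0.0]
wrist_force: [0.1, -0.0, -0.1]
finger_gap: -0.003
```

No contact down to TCP z 0.1128, so the head's top is at or below 0.0988 and the shoulder is less than 1 mm above the bracket. The pin is home; I'll retreat and hand in.

Call:
arm_command(dp=[[0,0,-0.01],[0,0,-0.03],[0,0,-0.04],[0,0,-0.03],[0,0,0]], dr=[[0,0,0],[0,0,0],[0,0,0],[0,0,0],[0,0,0]])

```text
time_s: 22.2
position: [0.5414, 0.1545, 0.2268]
orientation: [-0.0, 0.991, 0.135, 0.004]
wrist_force: [-0.2, 0.1, -0.5]
finger_gap: 0.001
```

Call:
arm_command(dp=[[0,0,0],[0,0,0],[0,0,0],[0,0,0],[0,0,0]], dr=[[0,0,0],[0,0,0],[0,0,0],[0,0,0],[0,0,0]])

```text
time_s: 22.82
position: [0.5389, 0.1535, 0.2225]
orientation: [-0.0, 0.991, 0.135, -0.0]
wrist_force: [0.0, 0.7, 0.4]
finger_gap: -0.001
```

```bash
python3 - <<'E'
from h import *
from cell import robot
b=camera("side");a=cv2.imread("pics/side4.png")
m=cv2.matchTemplate(b[255:310,325:360],a[264:288,335:350],cv2.TM_CCOEFF_NORMED); print(cv2.minMaxLoc(m)[1::2])
s=sensors.sense();print(s["time_s"],s["position"],s["wrist_force"]);print(robot.sign_off())
E
```

```text
(0.8866029977798462, (10, 18))
22.875 [0.5389761  0.15348083 0.22263246] [ 0.288636   -0.91396728  0.74525769]
the job is handed in; nothing more can be done
None
```

The pin is fitted and the job was handed in at about 23 s. I took it from the holder, set it in the bracket's upper hole and let go. I then slid the bar in by its thumb-piece, about 2 mm at a time, until the pin dropped.

- **Forces:** while I pushed the bar, the wrist readings taken at the end of each step were about 3–5 N. The force between pin and bar itself was not measured.
- **Pin home:** the side view shows the head on the bracket. It dropped 9–9.5 px, where a full drop should be about 10.5 px, so I checked further. The top of the head is within about 0.5 px (1 mm) of its place when home.
- **Touch check:** shut fingers lowered over the head met nothing down to about 0.0988 m. That puts the shoulder less than 1 mm above the bracket, provided the fingers were over the head. They never touched it, so this is an upper limit only.
- **Disagreement:** the wrist camera put the hinge hole about 4 mm further along y than the top and side cameras did. I lined the pin up using pin and hole seen in the same picture, and it went in.
- **Other things:** I planned no motion near the mug, the tape or the jar, but took no last picture to confirm they had not moved. After I retreated the pin had not shifted, and the arm was clear of everything.

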